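# Set out the stamping place on the records desk

## Task

Set out the stamping place between the grey tin and the pile of booklets: put the ink pad on the desk midway between the two, in line with them and with its long side running from one to the other. Behind the pad (on the side away from the robot) lay the stapler on its base, parallel to the pad, centred on it and about 30 mm clear; stand the large stamp in the middle of the gap between the pad and the tin, level with them, its long side at right angles to the pad's and touching neither; and stand the small stamp upright on the middle of the pad. Leave the note block and the staple box where they are.

Things in the scene. Friction and masses are not known exactly. Their poses are not given: they have to be found in the camera images.
- pad: ink pad: flat closed dark steel tin with a paler raised plate on top, 56 (x) by 96 (y, its long side) by 20 mm high, 110 g. Origin: centre of its underside. Starts flat on the desk, loose.
- small_stamp: small stamp: pale wooden block 26 (x) by 42 (y) by 14 mm high with an upright dark round handle in its middle; 54 mm high in all, the top 22 mm of the handle is a straight cylinder 22 mm across (neck below it 14 mm across). 35 g. Origin: centre of its underside, handle along +z. Starts standing on the desk.
- large_stamp: large stamp: same kind, pale wooden block 30 (x) by 66 (y, its long side) by 18 mm high with an upright dark round handle; 64 mm high in all, the top 22 mm of the handle is a straight cylinder 28 mm across (neck below it 20 mm). 80 g. Origin: centre of its underside, handle along +z. Starts standing on the desk.
- stapler: desk stapler standing on its base: black base 34 (x) by 130 (y, its long side) by 9 mm high, over it an arm 28 mm wide in x from 9 mm up to the top at 48 mm (steel below, black above). 240 g. Origin: centre of its underside. Starts standing on the desk.
- tin: low grey steel card-index tin with a small blank paper label on its lid, fixed to the desk: 124 (x) by 94 (y) by 46 mm high (lid included). Origin: centre of its underside; its +x axis points away from the robot (within about 0.1 rad). It stands in one row along its y axis with the booklets, centres 320 mm apart; which of the two is on the left changes.
- booklets: neat pile of four booklets in blue, brown, grey and green covers, fixed to the desk: about 122 (x) by 92 (y) by 40 mm high. Origin: centre of its underside, axes parallel to those of the tin.
- notes: bystander: loose block of yellow notes 76 by 76 by 22 mm high, to be left alone. Origin: centre of its underside.
- staples: bystander: loose cardboard box of staples with a white band, 40 (x) by 62 (y) by 22 mm high, to be left alone. Origin: centre of its underside.
There are look-alikes about, which are no part of the job. Several things have the shape of the pad; the one meant has the colours described above.

How it is judged:
By the outcome, as a careful person would: the job done as asked, in the order asked, and still so for the second after the job is handed in, with the robot touching nothing.
It also fails if it takes over 104 s, if anything falls off the work surface, if the arm or the gripper's body presses on something with over 40 N, if the wrist force passes 120 N, or if a joint passes its speed limit or range.

## Robot

A 7-joint arm with a two-finger parallel gripper is mounted at the origin on the work surface. World frame = base frame: x ahead of the robot, y to its left, z up, the work surface at z = 0. Lengths are in mm, angles in rad, forces in N, time in s.
With the tool pointing down it reaches from about 425 to 1025 mm from the base axis. Payload 9.4 kg.
Tool frame: the origin (TCP) lies between the finger pads; the fingertips stand 8 mm ahead of it and the grasp point (between the pads) lies 11 mm behind it; z points along the fingers, y is the line along which they close (so a half turn about z gives the same grasp; the last joint's range is limited). The gripper opens to 93 mm and grips with 3 to 60 N. Pads are 15 mm wide; open, the fingers measure 128 mm over their backs; the gripper's body (75 mm by 188 mm) begins 65 mm behind the grasp point.
Start: joints at [1.06, 0.599, -0.003, 1.599, 0.002, 0.943, -0.08], TCP at [304.724, -657.851, 226.618] pointing down, gripper open.
Joint ranges: [-2.57, 2.57], [-0.35, 1.97], [-1.29, 1.29], [0.11, 2.56], [-1.05, 4.19], [0.11, 1.86], [-2.63, 2.63]. Speed limits (rad/s): [2.22, 2.22, 3.01, 3.01, 3.14, 3.14, 3.14].

## Interface

Orientations are given as a unit quaternion [w, x, y, z].
In Python, from workcell import arm, gripper_to, kinematics, optics, ticket gives the robot as it stands. Calls block until the motion is done:
- arm.move_ptp(position, orientation): joint-space move of the TCP to a pose.
- arm.move_linear(position, attitude=None, max_speed=150): straight line of the TCP; attitude=None keeps the orientation; max_speed is the mean speed in mm/s.
- arm.movej(angles): joint-space move.
- gripper_to(opening): opening from 0.0 (shut) to 1.0 (fully open); the grip force is fixed at half the most; returns when the fingers have stopped.
- arm.pause(seconds).
- kinematics.solve_ik(position, orientation): joint angles nearest the present ones, or None.
- arm.get_state(): the state.
- optics.snapshot(name): name is "scene" or "top"; returns the picture (480x640x3 uint8, red, green, blue); there is no depth.
- optics.camera_model(name): a dict with "camera_matrix" (3x3 intrinsics, pixels), "pose" (4x4, takes a point from camera to world coordinates). Camera axes: x right, y down, z forward; pixel columns grow to the right and rows downward; lengths in mm; the calibration is good to about 2 mm. A picture is of the moment at which its call begins. camera_model takes no time and is no camera call.
A pose or a line that the arm cannot do raises arm.IKError and nothing moves.
- ticket.sign_off(): hands the job in; it is judged then, once.
The state is a dict: "clock": time; "qpos": joint angles; "joint_velocities": joint speeds; "tau": joint torques, N m; "position": TCP position; "tcp_rot": TCP orientation; "wrist_force": force on the tool from outside, world axes, zero at the start; "moment": the same for the moment, N m; "opening": opening from 0.0 (shut) to 1.0 (fully open); "grip_force": force on a finger pad.
Only numpy, scipy, OpenCV 4.12 (cv2) and the standard library are available. Lean on these libraries where they do the work, as an engineer would, in place of code of your own. Each camera call takes 0.05 s, during which the arm holds its last target. There are 200 camera calls.

## Working session

There is one attempt and no reset: what is moved stays moved. The work goes in short steps, each a Python script; the robot and the scene stay as the last script left them, time stands still between calls to the robot, and variables do not carry over. Pictures are saved under pics/ and viewed, at most 14 in all, crops included, and the job is handed in when it is done.

```bash
ls; mkdir -p pics; python3 - <<'E'
from workcell import arm, optics
import cv2, numpy as np
np.set_printoptions(precision=3,suppress=True)
for n in("scene","top"):
    im=optics.snapshot(n); cv2.imwrite(f"pics/{n}0.png",im[:,:,::-1])
    m=optics.camera_model(n); print(n,m["camera_matrix"],m["pose"])
print(arm.get_state())
E
```

```text
pics
scene [[480.761   0.    317.629]
 [  0.    480.761 238.272]
 [  0.      0.      1.   ]] [[   0.684    0.437   -0.584 1214.201]
 [   0.729   -0.388    0.564 -572.456]
 [   0.02    -0.812   -0.584  681.17 ]
 [   0.       0.       0.       1.   ]]
top [[544.553   0.    325.424]
 [  0.    544.553 240.188]
 [  0.      0.      1.   ]] [[  -0.01    -0.989    0.146  413.572]
 [  -1.       0.009   -0.005   51.356]
 [   0.004   -0.146   -0.989 1250.741]
 [   0.       0.       0.       1.   ]]
{'clock': 0.1, 'qpos': array([ 1.06 ,  0.6  , -0.003,  1.6  ,  0.002,  0.943, -0.08 ]), 'joint_velocities': array([ 0.001, -0.002, -0.001, -0.002, -0.001,  0.   ,  0.002]), 'tau': array([  0.006, -76.656,   1.502, -25.294,  -0.052,   0.014,   0.   ]), 'position': array([ 304.562, -657.458,  225.885]), 'tcp_rot': array([-0.001,  0.977,  0.215, -0.   ]), 'wrist_force': array([-0.201, -0.218,  0.071]), 'moment': array([-0.01 ,  0.001, -0.011]), 'grip_force': 0.0, 'opening': 1.0037935618247604}
```

View both.

View pics/scene0.png

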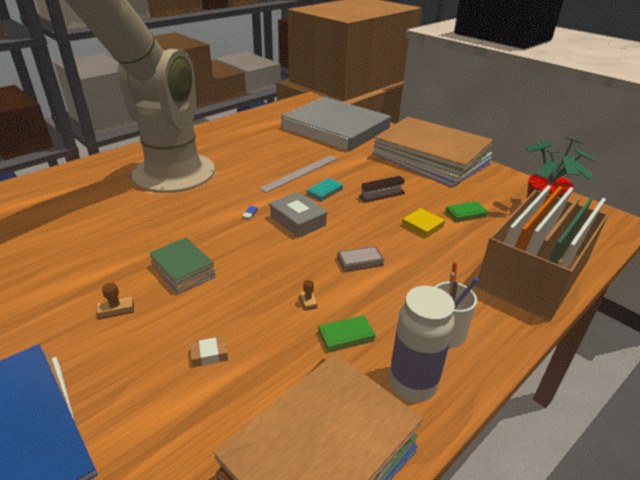

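View pics/top0.png

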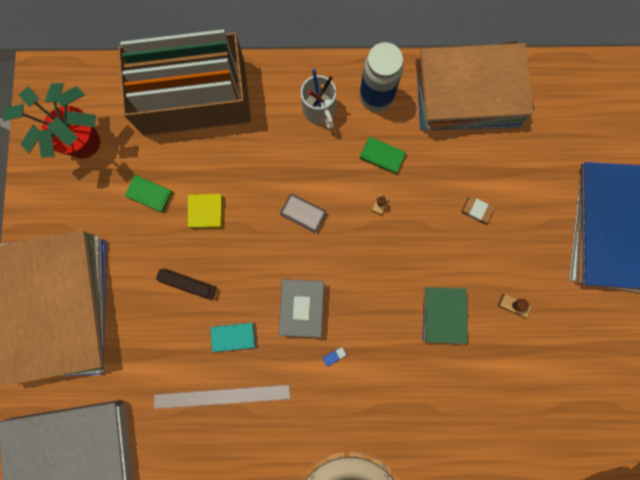

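Top view (up = +x, left = +y): the tin is at (302,308), the booklets at (446,315), the stapler at (186,283), the large stamp at (517,305) and the small stamp at (380,205). The staples are at (478,210) and the notes at (205,211).

Pad-shaped candidates: grey (303,213), green (149,194), green (383,155) and teal (233,337). By the description the grey one is the pad. Thin grey strip (220,397) and blue eraser (334,356) aren't candidates. Next come close crops from both views.

```bash
python3 - <<'E'
import cv2, numpy as np
C={"top":[(303,213),(380,205),(517,305),(186,283),(302,308),(446,315)],"scene":[(360,258),(308,294),(114,300),(383,188),(299,214),(183,265)]}
for n in C:
    im=cv2.imread(f"pics/{n}0.png"); t=[]
    for (u,v) in C[n]: t.append(cv2.resize(im[v-35:v+35,u-35:u+35],(260,260),interpolation=cv2.INTER_NEAREST))
    cv2.imwrite(f"pics/{n}_m.png",np.vstack([np.hstack(t[:3]),np.hstack(t[3:])]))
E
```

```text
(no output)
```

View pics/top_m.png

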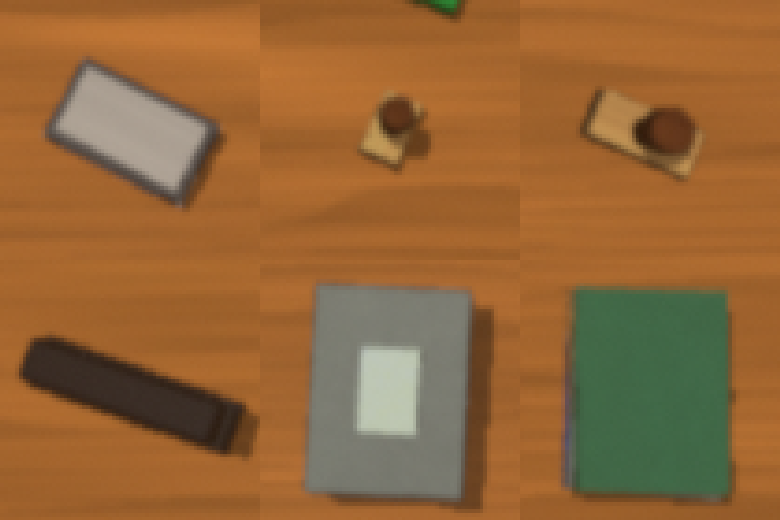

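View pics/scene_m.png

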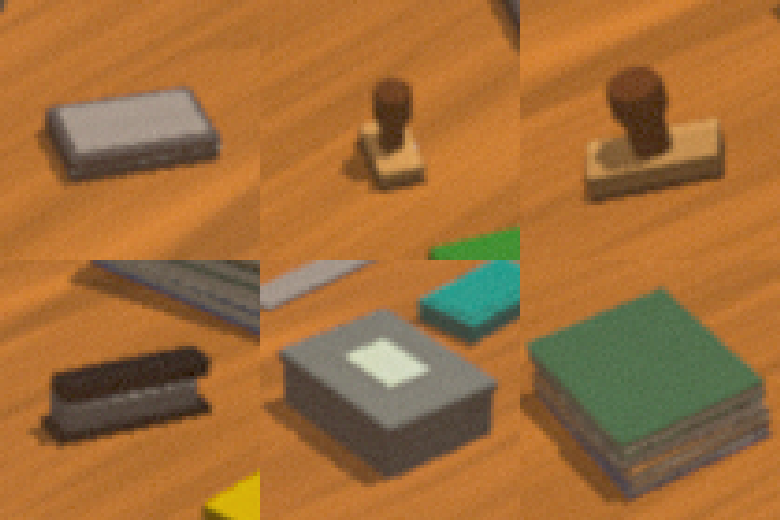

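The crops confirm the choice: the grey pad has a pale plate and a dark rim. The handles, blocks, black stapler, tin lid with its label and green top cover are all distinct. Next I measure with masks and both views.

```bash
cat > hlp.py <<'E'
import cv2, numpy as np
from workcell import arm, gripper_to, kinematics, optics, ticket
np.set_printoptions(precision=1,suppress=True)
CM={n:optics.camera_model(n) for n in("top","scene")}
def snap(n,f=None):
    im=optics.snapshot(n)[:,:,::-1].copy()
    if f: cv2.imwrite(f"pics/{f}.png",im)
    return im
def ray(n,p):
    K,T=CM[n]["camera_matrix"],CM[n]["pose"]
    return T[:3,3],T[:3,:3]@np.linalg.solve(K,[p[0],p[1],1.])
def onz(n,p,z):
    o,d=ray(n,p); return (o+d*(z-o[2])/d[2])[:2]
def pix(n,P):
    K,T=CM[n]["camera_matrix"],CM[n]["pose"]; c=K@(T[:3,:3].T@(np.array(P,float)-T[:3,3])); return c[:2]/c[2]
def tri(pt,ps):
    (o1,d1),(o2,d2)=ray("top",pt),ray("scene",ps)
    s=np.linalg.lstsq(np.c_[d1,-d2],o2-o1,rcond=None)[0]
    a,b=o1+s[0]*d1,o2+s[1]*d2
    return (a+b)/2,np.linalg.norm(a-b)
def blob(im,c,r,lo,hi):
    """largest contour of the HSV range in a window of half size r about c"""
    u,v=map(int,c); u0,v0=max(u-r,0),max(v-r,0); w=im[v0:v+r,u0:u+r]
    k=4; w=cv2.resize(w,None,fx=k,fy=k,interpolation=cv2.INTER_CUBIC)
    m=cv2.inRange(cv2.cvtColor(w,cv2.COLOR_BGR2HSV),lo,hi)
    m=cv2.morphologyEx(m,cv2.MORPH_OPEN,np.ones((5,5)))
    cs,_=cv2.findContours(m,cv2.RETR_EXTERNAL,cv2.CHAIN_APPROX_NONE)
    if not cs: return None
    q=max(cs,key=cv2.contourArea).reshape(-1,2)
    return (q+.5)/k-.5+[u0,v0]
def cen(q):
    m=cv2.moments(q.astype(np.float32)); return np.array([m["m10"],m["m01"]])/m["m00"]
def rect(n,q,z):
    """rectangle on plane z: centre, (short,long), heading of the long side"""
    P=np.array([onz(n,p,z) for p in q],np.float32); b=cv2.boxPoints(cv2.minAreaRect(P))
    e=b[1]-b[0],b[2]-b[1]; L=[np.linalg.norm(x) for x in e]; l=e[int(L[1]>L[0])]
    return b.mean(0),np.sort(L),np.arctan2(l[1],l[0])%np.pi
R={ "plate":((0,0,130),(179,80,255)),"label":((0,0,180),(179,70,255)),"grey":((0,0,80),(179,60,255)),
    "green":((50,70,40),(90,255,255)),"black":((0,0,0),(179,255,85)),"pale":((10,50,140),(28,165,255)),"handle":((0,60,0),(14,255,125)) }
E
python3 - <<'E'
from hlp import *
a,b=cv2.imread("pics/top0.png"),cv2.imread("pics/scene0.png")
for n,im,pts in(("top",a,[(303,213),(381,202),(380,210),(519,305),(507,302),(184,283),(290,330),(446,315),(340,240),(388,210)]),("scene",b,[(360,258),(308,287),(310,300),(111,290),(127,307),(383,184),(275,214),(183,255),(300,214)])):
    h=cv2.cvtColor(im,cv2.COLOR_BGR2HSV); print(n,[tuple(int(x) for x in h[v,u]) for u,v in pts])
for nm,k,pt,ps,r,z in[("pad","plate",(303,213),(360,258),33,20),("label","label",(302,308),(299,210),22,46),("tin","grey",(302,308),(299,212),42,46),("book","green",(446,315),(183,258),42,40),
   ("stapler","black",(186,283),(383,185),40,48),("small.h","handle",(380,203),(308,290),18,54),("small.b","pale",(380,205),(308,296),18,14),("large.h","handle",(517,305),(112,294),25,64),("large.b","pale",(515,305),(114,304),25,18)]:
    qt,qs=blob(a,pt,r,*R[k]),blob(b,ps,r,*R[k])
    if qt is None or qs is None: print(nm,qt is None,qs is None); continue
    c,L,h=rect("top",qt,z); P,g=tri(cen(qt),cen(qs))
    print(nm,"rect",c,L,"%.3f"%h,"cen",onz("top",cen(qt),z),"tri",P,"gap%.1f"%g,cen(qt),cen(qs))
E
```

```text
top [(16, 36, 171), (12, 185, 95), (17, 142, 189), (11, 183, 102), (16, 147, 180), (10, 92, 58), (33, 21, 121), (65, 97, 105), (14, 185, 163), (14, 185, 105)]
scene [(15, 39, 168), (14, 187, 79), (16, 152, 212), (12, 171, 115), (16, 151, 150), (14, 111, 62), (13, 79, 81), (59, 73, 115), (21, 27, 130)]
pad rect [660.8  96.9] [46.1 84.8] 1.091 cen [660.8  96.5] tri [661.   96.3  17.5] gap0.8 [302.9 212.1] [360.1 254.9]
label rect [441.9 100.6] [33.2 48.1] 3.082 cen [441.9 100.6] tri [441.8 100.6  43. ] gap0.3 [301.  307.6] [297.6 206.1]
tin rect [441.2 100. ] [ 91.7 121.2] 3.085 cen [440.7 100. ] tri [441.4 101.   36. ] gap1.4 [301.2 308.1] [298.  208.3]
book rect [ 423.  -218.5] [ 89.2 117.1] 3.104 cen [ 422.6 -218.6] tri [ 422.8 -219.7   33.7] gap0.6 [445.9 315.1] [180.5 258.1]
stapler rect [497.3 353.8] [ 31.  134.5] 1.224 cen [497. 353.] tri [498.7 359.6  20.8] gap0.6 [186.3 283.5] [381.7 188.3]
small.h rect [670.5 -86.1] [20.5 39.1] 0.491 cen [673.  -85.7] tri [677.3 -83.9  45.4] gap7.4 [383.4 203. ] [307.8 284.1]
small.b rect [672.6 -77.4] [23.3 26.3] 1.143 cen [670.3 -74.3] tri [676.5 -74.2  -6.8] gap5.8 [376.7 207.9] [310.4 301. ]
large.h rect [ 443.  -376.4] [26.4 34.9] 1.561 cen [ 443.2 -377.5] tri [ 444.3 -382.7   45.7] gap3.0 [521.2 304.7] [110.9 293.1]
large.b rect [ 449.8 -368.2] [30.3 35.9] 1.113 cen [ 451.  -364.4] tri [ 448.7 -371.9   11.4] gap11.3 [507.8 301.8] [117.3 304.5]
```

Measured so far:

| Item | Centre (mm) | Heading or axes | Check |
|---|---|---|---|
| Tin | (441.5, 100.3) | yaw −0.058 | label height 43, text says 46 |
| Booklets | (423, −218.5) | as tin | 319.4 mm from the tin, text says 320 |
| Pad | (661, 97) | long side 1.09 | plate height 17.5, text says 20 |
| Stapler | about (498.5, 357) | long side 1.22 | |

The small stamp's handle mask picked up shadow, so I triangulate the handle-top discs directly. I also check IK for all poses and pick the pad.

```bash
cat >> hlp.py <<'E'
TH=-0.058; X=np.array([np.cos(TH),np.sin(TH)]); Y=np.array([-X[1],X[0]])
M=(np.array([441.5,100.3])+np.array([423.,-218.5]))/2
def quat(c): a=(c+np.pi/2)/2; return [0.,np.cos(a),np.sin(a),0.]
def ok(xy,z,c): return kinematics.solve_ik([*xy,z],quat(c))
def choose(p,cp,zp,d,cd,zd):
    best=None
    for k in(-2,-1,0,1,2):
        for s in (-1,0,1):
            a,b=cp+k*np.pi,cd+s*np.pi
            if (abs(a-b)>2): continue
            q=[ok(p,zp,a),ok(p,150,a),ok(d,zd,b),ok(d,150,b)]
            if any(x is None for x in q): continue
            m=max(abs(x[6]) for x in q)+.2*abs(a-b)
            if best is None or m<best[0]: best=(m,a,b)
    return best
def pick(p,c,z,op,hover=150,go=True):
    gripper_to(op); arm.move_ptp([*p,hover],quat(c)); arm.move_linear([*p,z],max_speed=120)
    gripper_to(0.0); s=arm.get_state(); print("grip",s["opening"]*93,s["grip_force"])
    arm.move_linear([*p,hover],max_speed=150); s=arm.get_state(); print("lift",s["opening"]*93,s["wrist_force"],s["clock"])
def place(d,c,z,op,hover=150):
    arm.move_ptp([*d,hover],quat(c)); arm.move_linear([*d,z],max_speed=80); print("down",arm.get_state()["wrist_force"],arm.get_state()["position"])
    gripper_to(op); arm.pause(.2); arm.move_linear([*d,hover],max_speed=150); print("t",arm.get_state()["clock"])
E
python3 - <<'E'
from hlp import *
for t,s in[((382.2,201.),(308.5,283.2)),((521.8,305.),(110.5,287.9))]:
    P,g=tri(t,s); print(P,g,onz("top",t,54),onz("top",t,64))
print("M",M)
sm=onz("top",(382.2,201),54); lg=onz("top",(521.8,305),64)
print(choose((661,97),1.091-np.pi/2,12,M,TH,12))
print(choose((498.5,357),1.224-np.pi/2,28,M+75*X,TH,28))
print(choose(lg,1.13,40,M+80.5*Y,TH,40))
print(choose(sm,1.14,32,M,TH,53))
E
```

```text
[680.  -82.1  48.8] 3.878658044716712 [677.6 -83. ] [675.4 -81.9]
[ 443.2 -380.1   56.8] 2.6895942320272512 [ 442.7 -382.4] [ 442.4 -378.8]
M [432.2 -59.1]
(np.float64(1.1929969157099856), -0.4797963267948966, -0.058)
(np.float64(1.5383614868706619), -0.3467963267948966, -0.058)
(np.float64(1.4985932481806368), 1.13, -0.058)
(np.float64(0.9701796282074832), 1.14, -0.058)
```

```bash
python3 - <<'E'
from hlp import *
pick((661,97),1.091-np.pi/2,12,1.0)
place(M,TH,12.7,.8)
arm.move_ptp([498.5,357,200],quat(1.224-np.pi/2))
a=snap("top","top1"); b=snap("scene","scene1"); print(arm.get_state()["clock"])
p,s=pix("top",[*M,20]),pix("scene",[*M,20]); print(p,s)
qt,qs=blob(a,p,35,*R["plate"]),blob(b,s,33,*R["plate"])
c,L,h=rect("top",qt,20); print(c,L,h,tri(cen(qt),cen(qs)))
c2,L,h=rect("top",blob(a,(302,308),42,*R["grey"]),46); print("tin",c2,L,h)
print("err along X,Y",(c-M)@X,(c-M)@Y)
cv2.imwrite("pics/m1.png",np.hstack([cv2.resize(a[200:400,200:540],(790,465))]))
E
```

```text
grip 56.142308805702626 29.993891716003418
lift 55.36322813359588 [-1.   0.4 -1.2] 6.3Traceback (most recent call last):
  File "<stdin>", line 3, in <module>
  File "hlp.py", line 60, in place
    arm.move_ptp([*d,hover],quat(c)); arm.move_linear([*d,z],max_speed=80); print("down",arm.get_state()["wrist_force"],arm.get_state()["position"])
                                      ~~~~~~~~~~~~~~~^^^^^^^^^^^^^^^^^^^^^
workcell.IKError: the arm cannot follow that straight line within its joint ranges
```

```bash
python3 - <<'E'
from hlp import *
np.set_printoptions(precision=2,suppress=True)
print(arm.get_state()["qpos"])
for z in(150,120,90,60,40,25,12.7):
    for c in (TH,TH+np.pi,TH-np.pi):
        print(z,"%.2f"%c,ok(M,z,c))
E
```

```text
[ 0.28  0.41 -0.37  2.3   0.31  0.48 -0.39]
150 -0.06 [ 0.28  0.41 -0.37  2.3   0.31  0.48 -0.39]
150 3.08 [ 0.28  0.41 -0.37  2.3   0.31  0.48 -0.39]
150 -3.20 [ 0.28  0.41 -0.37  2.3   0.31  0.48 -0.39]
120 -0.06 [ 0.24  0.46 -0.32  2.33  0.37  0.4  -0.45]
120 3.08 [ 0.8   0.72 -1.19  2.3   1.    0.82  1.99]
120 -3.20 [ 0.8   0.72 -1.19  2.3   1.    0.82  1.99]
90 -0.06 [ 0.19  0.52 -0.26  2.35  0.43  0.31 -0.5 ]
90 3.08 [ 0.74  0.75 -1.1   2.32  1.08  0.76  1.92]
90 -3.20 [ 0.74  0.75 -1.1   2.32  1.08  0.76  1.92]
60 -0.06 [ 0.14  0.58 -0.19  2.37  0.49  0.22 -0.55]
60 3.08 [ 0.65  0.76 -0.96  2.34  1.15  0.66  1.87]
60 -3.20 [ 0.65  0.76 -0.96  2.34  1.15  0.66  1.87]
40 -0.06 [ 0.1   0.62 -0.14  2.39  0.53  0.16 -0.59]
40 3.08 [ 0.57  0.75 -0.83  2.36  1.21  0.57  1.83]
40 -3.20 [ 0.57  0.75 -0.83  2.36  1.21  0.57  1.83]
25 -0.06 [ 0.08  0.65 -0.1   2.39  0.58  0.11 -0.64]
25 3.08 [ 0.49  0.74 -0.71  2.37  1.25  0.48  1.8 ]
25 -3.20 [ 0.49  0.74 -0.71  2.37  1.25  0.48  1.8 ]
12.7 -0.06 [ 0.1   0.68 -0.13  2.4   0.9   0.11 -0.96]
12.7 3.08 [ 0.4   0.74 -0.57  2.38  1.29  0.39  1.77]
12.7 -3.20 [ 0.4   0.74 -0.57  2.38  1.29  0.39  1.77]
```

```bash
python3 - <<'E'
from hlp import *
arm.move_ptp([*M,115],quat(TH+np.pi)); print(arm.get_state()["qpos"],arm.get_state()["tcp_rot"])
arm.move_linear([*M,12.7],max_speed=80); print(arm.get_state()["wrist_force"],arm.get_state()["position"])
gripper_to(.8); arm.pause(.2); arm.move_linear([*M,115])
arm.move_ptp([498.5,357,200],quat(1.224-np.pi/2))
a=snap("top","top1"); b=snap("scene","scene1"); print(arm.get_state()["clock"])
p,s=pix("top",[*M,20]),pix("scene",[*M,20]); print(p,s)
cv2.imwrite("pics/m1.png",np.hstack([cv2.resize(a[200:400,200:540],(790,465))]))
qt,qs=blob(a,p,30,*R["plate"]),blob(b,s,30,*R["plate"])
c,L,h=rect("top",qt,20); print(c,L,h,tri(cen(qt),cen(qs)))
c2,L,h=rect("top",blob(a,(302,308),42,*R["grey"]),46); print("tin",c2,L,h)
print("err along X,Y",(c-M)@X,(c-M)@Y)
E
```

```text
[ 0.8  0.7 -1.2  2.3  1.   0.8  2. ] [-0.  -0.7  0.7  0. ]
[ 0.7 -0.1 -0.8] [432.4 -59.1  13. ]
15.0833
[372.7 311.5] [244.  236.5]
[431.4 -61.2] [46.5 86. ] 1.5074048 (array([431.4, -61.5,  16.9]), np.float64(0.16910840600680133))
tin [441.2 100. ] [ 92.4 121.5] 3.087646
err along X,Y -0.7715278551338663 -2.147477030714344
```

View pics/m1.png

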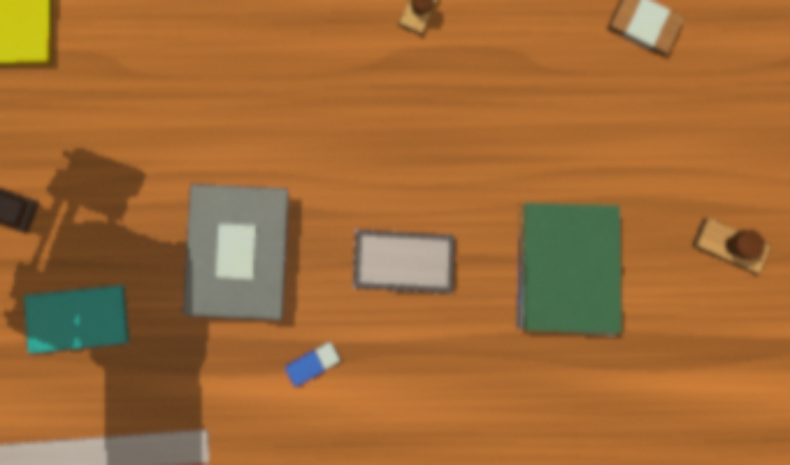

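The pad lies between tin and booklets at (431.4, −61.2), about 2 mm off the middle, with heading within 0.006. That's good. Next is the stapler.

```bash
python3 - <<'E'
from hlp import *
P=np.array([431.4,-61.2])
pick((498.5,357),1.224-np.pi/2,28,.7)
place(P+76*X+1*Y,TH,28.7,.5)
arm.move_ptp([442.5,-380.5,200],quat(1.13))
a=snap("top","top2"); b=snap("scene","scene2"); print(arm.get_state()["clock"])
cv2.imwrite("pics/m2.png",np.vstack([cv2.resize(a[215:355,240:480],None,fx=2.4,fy=2.4,interpolation=cv2.INTER_CUBIC),cv2.resize(b[170:280,180:420],None,fx=2.4,fy=2.4)]))
S=P+75*X; qt,qs=blob(a,pix("top",[*S,30]),40,*R["black"]),blob(b,pix("scene",[*S,30]),40,*R["black"])
c,L,h=rect("top",qt,48); print(c,L,h,"rel pad",(c-P)@X,(c-P)@Y,tri(cen(qt),cen(qs)))
E
```

```text
grip 27.71843353548084 29.998997300863266
lift 27.97912526412784 [ 0.5  0.5 -2. ] 18.6333
down [ 0.3  0.2 -3. ] [507.5 -64.6  29. ]
t 23.5667
24.9083
[503.1 -58.4] [ 33.  127.7] 1.5091603 rel pad 71.40921856187614 6.93463848533929 (array([502.6, -62.1,  32.4]), np.float64(5.839716299318436))
```

View pics/m2.png

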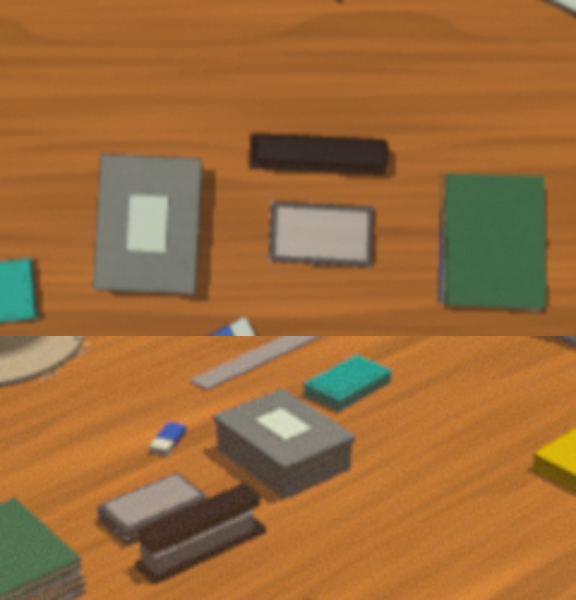

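The stapler is behind the pad and parallel, but the centring is ambiguous because of parallax. I check the base corners in the scene view, at about px (238,271) and (290,251).

```bash
python3 - <<'E'
from hlp import *
P=np.array([431.4,-61.2])
a,b=cv2.imread("pics/top2.png"),cv2.imread("pics/scene2.png")
qs=blob(b,pix("scene",[*P,20]),26,*R["plate"]); p1=onz("scene",cen(qs),20)
q=blob(b,pix("scene",[*(P+75*X),20]),40,(0,0,0),(179,255,85))
print("plate via scene",p1,(p1-P)@X,(p1-P)@Y)
for z in (0,9,48):
    W=np.array([onz("scene",p,z) for p in q]); r=W-P; print(z,"X",(r@X).min(),(r@X).max(),"Y",(r@Y).min(),(r@Y).max())
    W=np.array([onz("top",p,z) for p in blob(a,pix("top",[*(P+75*X),30]),40,*R["black"])]); r=W-P; print(" top X",(r@X).min(),(r@X).max(),"Y",(r@Y).min(),(r@Y).max())
c=np.vstack([cv2.resize(b[215:290,215:305],(780,580),interpolation=cv2.INTER_CUBIC)]); cv2.imwrite("pics/m3.png",c)
E
```

```text
plate via scene [434.8 -63.9] 3.5036682090007436 -2.539309136063944
0 X 0.20868931866232363 58.169344775354894 Y -47.09809275509479 101.8350287684306
 top X 57.94075023079697 92.31820577824158 Y -63.61419483483002 69.15925234872059
9 X 10.922923657280869 68.11777021333258 Y -52.619898533869076 94.34543451031183
 top X 57.34880360667166 91.47888808097048 Y -62.3553180025618 69.46272658960946
48 X 57.3512724579611 111.22761377790266 Y -76.54772357522444 61.89052605846364
 top X 54.78370156879503 87.8418447261289 Y -56.90018506273284 70.77778163346122
```

View pics/m3.png

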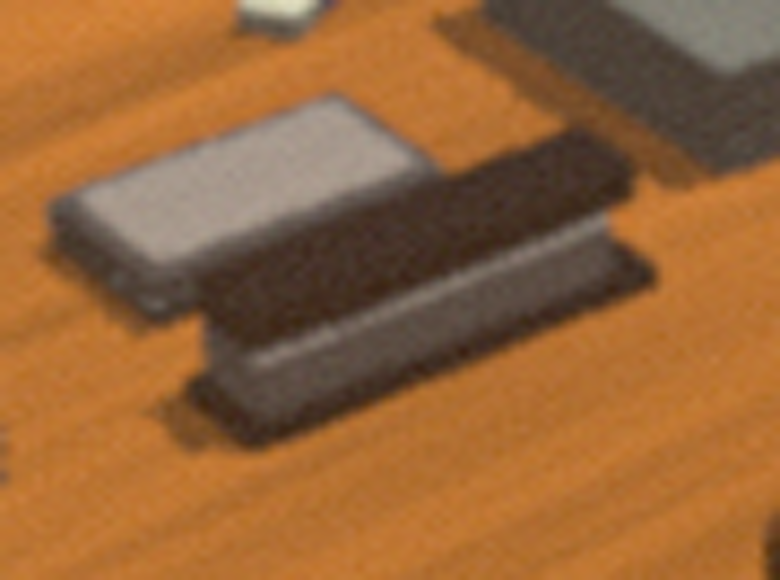

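```bash
python3 - <<'E'
from hlp import *
P=np.array([431.4,-61.2])
L,Rr=[onz("scene",p,2)-P for p in((244.5,272),(290.1,251.4))]
print(L@X,L@Y,Rr@X,Rr@Y)
E
```

```text
92.5751663862695 -57.191542435616036 95.19225379167675 66.2024819659637
```

Both views put the stapler about 5.5 mm too far towards the tin, with a gap of about 29 mm. I regrip it and shift it.

```bash
python3 - <<'E'
from hlp import *
P=np.array([431.4,-61.2]); D=P+76*X+1*Y; N=D-5.5*Y+.7*X
gripper_to(.5); arm.move_ptp([*D,110],quat(TH)); arm.move_linear([*D,28.7],max_speed=120); gripper_to(0.)
arm.move_linear([*D,33]); arm.move_linear([*N,33],max_speed=40); arm.move_linear([*N,28.7],max_speed=40)
gripper_to(.5); arm.pause(.2); arm.move_linear([*N,120]); arm.move_ptp([442.5,-380.5,200],quat(1.13))
a=snap("top","top3"); b=snap("scene","scene3"); print(arm.get_state()["clock"])
for z in(9,48):
    W=np.array([onz("top",p,z) for p in blob(a,pix("top",[*(P+75*X),30]),40,*R["black"])]); r=W-P; print(" top X",(r@X).min(),(r@X).max(),"Y",(r@Y).min(),(r@Y).max())
q=blob(a,pix("top",[*P,20]),30,*R["plate"]); print(rect("top",q,20))
# large stamp under the open hand: handle mask of the old picture, tight
a0=cv2.imread("pics/top1.png")
q=blob(a0,(515,305),22,(0,60,0),(13,255,118)); print(cen(q),cv2.minEnclosingCircle(q.astype(np.float32)))
u=blob(a0,(515,305),25,(10,50,140),(28,165,255)); u2=np.vstack([u,q]).astype(np.float32); print(rect("top",u2,18),rect("top",u,18))
for c0 in(TH,TH+np.pi):
    print([ok(P+79.3*Y*1,z,c0) for z in(150,110,42)])
E
```

```text
31.3083
 top X 58.09891927967339 92.18864689855889 Y -68.08528724903006 63.78884933874541
 top X 55.51025796865761 88.529311779329 Y -62.450190184446214 65.28210679686804
(array([431.3, -61.2], dtype=float32), array([45.7, 85.4], dtype=float32), np.float32(1.5020959))
[521.1 304.6] ((520.4639892578125, 304.6589050292969), 7.6227898597717285)
(array([ 446.3, -378.6], dtype=float32), array([34.1, 61.3], dtype=float32), np.float32(1.262918)) (array([ 449.7, -368.2], dtype=float32), array([30.8, 36.9], dtype=float32), np.float32(1.1293727))
[array([-0.6,  0.5,  0.7,  2.3, -0.6,  0.5,  0.5]), array([-0.6,  0.5,  0.6,  2.4, -0.7,  0.4,  0.6]), array([-0.4,  0.6,  0.3,  2.4, -1. ,  0.2,  0.8])]
[array([ 0.1,  0.4, -0.4,  2.3,  0.3,  0.5,  2.6]), array([ 0.1,  0.5, -0.4,  2.3,  0.5,  0.4,  2.4]), array([-0. ,  0.6, -0.2,  2.4,  0.6,  0.2,  2.3])]
```

```bash
python3 - <<'E'
from hlp import *
P=np.array([431.4,-61.2]); D=P+82.3*Y+1*X
pick((443,-380.5),1.13,42,.65)
for c,h in((TH,150),(TH+np.pi,120),(TH,120)):
    arm.move_ptp([*D,h],quat(c)); 
    try: arm.move_linear([*D,42.8],max_speed=70); break
    except arm.IKError as e: print(c,h,e)
else: raise SystemExit
print(arm.get_state()["wrist_force"],arm.get_state()["position"])
gripper_to(.45); arm.pause(.2); arm.move_linear([*D,h])
arm.move_ptp([678,-82.5,200],quat(1.14))
a=snap("top","top4"); b=snap("scene","scene4"); print(arm.get_state()["clock"])
cv2.imwrite("pics/m4.png",np.vstack([cv2.resize(a[215:355,240:480],None,fx=2.4,fy=2.4,interpolation=cv2.INTER_CUBIC),cv2.resize(b[170:280,180:420],None,fx=2.4,fy=2.4)]))
for nm,z in(("pale",18),("handle",55)):
    q=blob(a,pix("top",[*D,30]),18,*R[nm]); W=np.array([onz("top",p,z) for p in q])-P
    print(nm,(W@X).min(),(W@X).max(),(W@Y).min(),(W@Y).max(),rect("top",q,z))
E
```

```text
grip 27.439767358444275 30.00055968761444
lift 27.23534478405003 [-0.4  0.9 -0.8] 34.6667
[ 0.7 -0.1 -1. ] [437.3  20.9  43. ]
40.55
pale -22.01104017582176 34.277289254645844 42.17705715112057 92.06835096852527 (array([440.7,   6.3], dtype=float32), array([49.4, 55.9], dtype=float32), np.float32(3.1240444))
handle 34.70851876094511 40.31598452081027 110.7871106166055 114.09362717746006 (array([475.4,  48.8], dtype=float32), array([3.3, 5.5], dtype=float32), np.float32(3.131969))
```

View pics/m4.png

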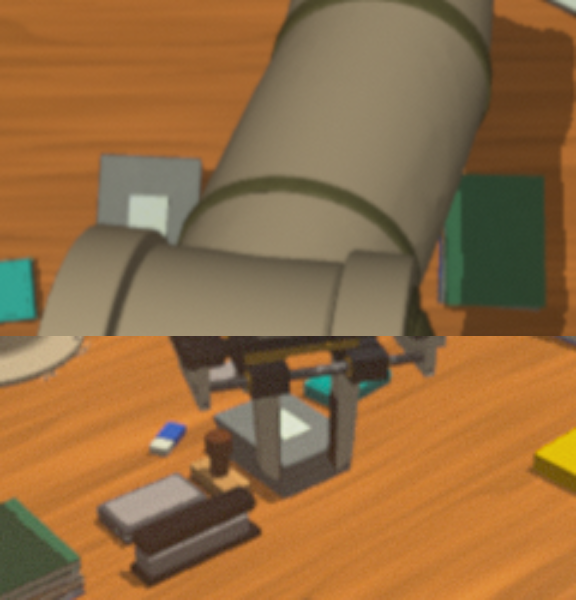

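Arm blocks the view here; I'll step aside and measure.

```bash
python3 - <<'E'
from hlp import *
P=np.array([431.4,-61.2]); D=P+81.3*Y
arm.move_ptp([560,-420,220],quat(1.14))
a=snap("top","top5"); b=snap("scene","scene5"); print(arm.get_state()["clock"])
cv2.imwrite("pics/m5.png",np.hstack([cv2.resize(a[260:350,270:410],None,fx=2.8,fy=2.8,interpolation=cv2.INTER_CUBIC),cv2.resize(a[170:260,330:440],None,fx=2.8,fy=2.8,interpolation=cv2.INTER_CUBIC)]))
for nm,z in(("pale",18),("handle",60)):
    q=blob(a,pix("top",[*D,20]),16,*R[nm]); W=np.array([onz("top",p,z) for p in q])-P
    print(nm,"X",(W@X).min(),(W@X).max(),"Y",(W@Y).min(),(W@Y).max(),rect("top",q,z))
t=rect("top",blob(a,(302,308),42,*R["grey"]),46); print(t,(t[0]-P)@Y)
E
```

```text
41.9917
pale X 4.8890440378195335 34.44956328392892 Y 65.79092291076259 97.08531283203568 (array([456.2,  19.1], dtype=float32), array([29.2, 31.5], dtype=float32), np.float32(1.5558583))
handle X -23.406691610845215 12.405110616200535 Y 48.79039596319449 92.70581824746479 (array([431.4,   6.7], dtype=float32), array([28.3, 50.9], dtype=float32), np.float32(1.0687622))
(array([441.2,  99.9], dtype=float32), array([ 92.1, 121.3], dtype=float32), np.float32(3.0850382)) 161.37026343707655
```

View pics/m5.png

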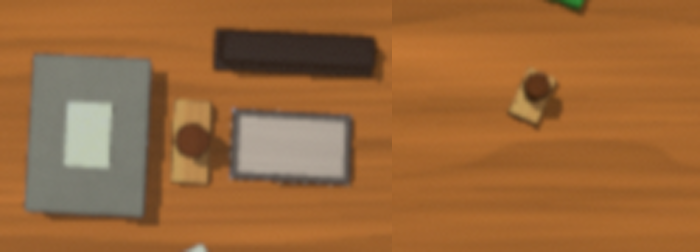

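The large stamp is at X +1, Y 81.4 against a target of 81.3, which is good. Now the small stamp, using its handle at px (382,200.5).

```bash
python3 - <<'E'
from hlp import *
P=np.array([431.4,-61.2]); D=P+1*Y+.5*X
pick((678.5,-82.5),1.14,32,.6)
for c,h in((TH,150),(TH+np.pi,125),(TH,130)):
    arm.move_ptp([*D,h],quat(c)); 
    try: arm.move_linear([*D,52.8],max_speed=60); break
    except arm.IKError as e: print(c,h,e)
else: raise SystemExit
print(arm.get_state()["wrist_force"],arm.get_state()["position"])
gripper_to(.4); arm.pause(.2); arm.move_linear([*D,h],max_speed=100)
arm.move_ptp([560,-420,220],quat(1.14))
a=snap("top","top6"); b=snap("scene","scene6"); print(arm.get_state()["clock"])
cv2.imwrite("pics/m6.png",np.vstack([cv2.resize(a[260:350,270:470],(780,351),interpolation=cv2.INTER_CUBIC),cv2.resize(b[190:250,210:400],(780,246),interpolation=cv2.INTER_CUBIC)]))
q=blob(a,pix("top",[*P,34]),14,*R["pale"]); W=np.array([onz("top",p,34) for p in q])-P
print("X",(W@X).min(),(W@X).max(),"Y",(W@Y).min(),(W@Y).max(),rect("top",q,34))
E
```

```text
grip 21.327149245894226 29.999980330467224
lift 21.384410031791454 [-0.5  1.  -0.9] 46.5667
[-0.2  1.  -1.1] [432.1 -60.2  53. ]
52.6917
X -14.334770466461146 15.038921507999516 Y -2.5707048052338917 20.831413989272168 (array([432.1, -51.8], dtype=float32), array([22.7, 29.1], dtype=float32), np.float32(3.1318097))
```

View pics/m6.png

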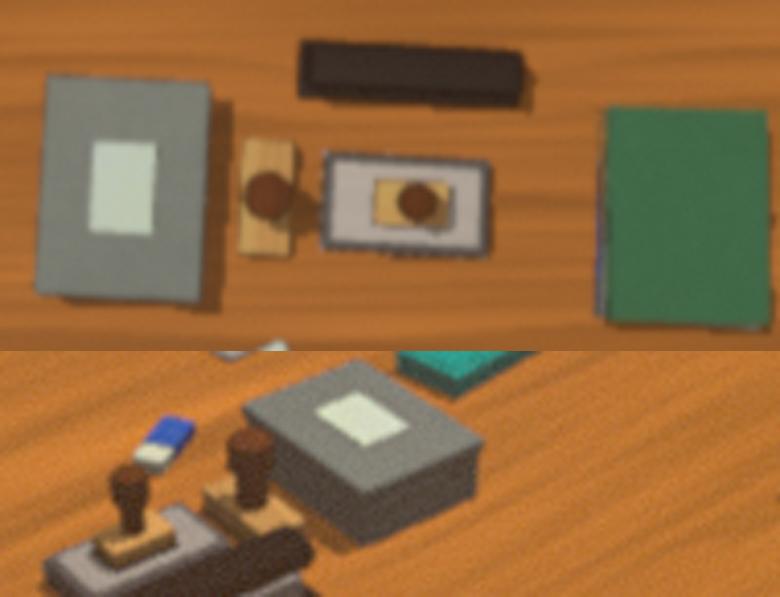

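All four pieces are in place: the small stamp is upright and within about 1 mm of the pad's middle, and nothing touches.

```bash
python3 -c "
from workcell import ticket; print(ticket.sign_off())"
```

```text
the job is handed in; nothing more can be done
None
```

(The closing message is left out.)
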